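# Spring check of a tilting dish stand

### The arm

A 6-joint arm with a two-finger parallel gripper is mounted at the origin on the work surface. World frame = base frame: x ahead of the robot, y to its left, z up, the work surface at z = 0. Lengths are in m, angles in degrees, forces in N, time in s.
With the tool pointing down it reaches from about 0.35 to 0.875 m from the base axis. Payload 4.2 kg.
Tool frame: the origin (TCP) lies midway between the tips of the shut fingers; the grasp point (between the pads) lies 19 mm behind it (r.grasp_offset is the distance from the TCP to the grasp point, in m); z points along the fingers, y is the direction in which the jaws open and shut (so a half turn about z gives the same grasp; the last joint's range is limited). The gripper opens to 87 mm and grips with 3 to 60 N. Pads are 19 mm wide; open, the fingers measure 117 mm over their backs; the gripper's body (75 mm by 190 mm) begins 51 mm behind the grasp point.
Start: joints at [-54.855, 22.042, 0.453, 0, -68.411, -14.817], TCP at [0.217, -0.586, 0.223] pointing down, gripper open.
Joint ranges: [-179.83, 179.83], [-69.29, 118.12], [-61.27, 80.66], [-181.25, 117.63], [-171.15, -9.14], [-177.46, 177.46]. Speed limits (degrees/s): [159.86, 159.86, 180, 180, 180, 180].

### API

Orientations are given as a 3x3 rotation matrix whose columns are the frame's x, y, z axes.
In Python, from station import r gives the robot as it stands.
- The arm moves only by the shell command python3 -m crank 'ROWS'. ROWS is JSON, a list of rows, each a list of 3 entries, a list of its own where there are three numbers: the closure, from -1 (fully open) to 1 (shut), so that 0 is half open, then the shift along the tool's x, y, z as a fraction of full scale, then the turn, a rotation vector about the tool's x, y, z as a fraction of full scale. In form: [[fingers, [dx, dy, dz], [wx, wy, wz]], ...]. A call has 1 to 8 rows; each row shifts and turns the commanded pose from where the row before left it, along the tool's axes as they then stand; what a row does not reach is not made up. Full scale, the value 1, is 100 mm for a shift and 45 degrees for a turn. A row lasts 1/10 s, in which the tool goes at most 50 mm and 8.59 degrees, less where a joint would pass 70% of its speed; a pose out of reach is approached as far as the arm can. A call with a number of a shift or a turn outside -1 to 1 is refused whole. A call with a gripper value outside its range is refused whole. The fingers move at their own pace and stop on an object; the grip force is fixed at half the most. Time passes only in rows, so rows that do not move let the fingers close. It gives the time, the measured TCP pose, the force and the opening at its end, in the units of the state.
- r.sense(): the state, without advancing time (a new reading comes with each control period).
- r.capture(name): name is "scene" or "top"; returns a dict with "img" (480x640x3 uint8, blue, green, red), "fx", "fy", "cx", "cy" (pixels), "dist" ([k1, k2, p1, p2, k3] as OpenCV has them; the pictures are not rectified), "R" (3x3) and "t" (3): a world point X has camera coordinates R X + t. Camera axes: x right, y down, z forward; pixel columns grow to the right and rows downward; lengths in m; the calibration is good to about 2 mm. A picture is of the moment at which its call begins. There is no depth.
- r.finish_job(): hands the job in, once; it reports no verdict.
The state is a dict: "time_s": time; "joints": joint angles; "joint_velocities": joint speeds; "effort": joint torques, N m; "tcp_pos": TCP position; "ee_rot": TCP orientation; "wrist_force": force on the tool from outside, world axes, zero at the start; "moment": the same for the moment, N m; "gripper_width": opening from 0.0 (shut) to 1.0 (fully open).
Only numpy, scipy, OpenCV 4.12 (cv2) and the standard library are available. Lean on these libraries where they do the work, as an engineer would, in place of code of your own. Each camera call takes 0.05 s, during which the arm holds its last target.

### The job

Check the spring of the tilting dish stand: with the fingertips press down the rubber pad on the plate's sprung corner until the pointer needle is level with the brass mark clip on the scale, hold it there for a good second, then let go so that the plate springs back level. Press gently and do not push the needle on below the clip. Keep off the needle, the scale, its clip and the covered dish lying on the plate, leave the other bench things where they stand, and pick nothing up.

Things in the scene. Friction and masses are not known exactly. Their poses are not given: they have to be found in the camera images.
- stand: the tilting dish stand, fixed to the bench: a low grey base 215 x 120 mm (12 mm thick) with two uprights (103 mm either side of its origin along its y, reaching z = 77 mm) that carry the plate's level axle. Origin on the bench right under the middle of the plate; its +x axis points to the plate's sprung corner and the scale, y is along the axle, z up. It stands in a different place and yaw each time
- tilt_plate: bare aluminium plate 130 mm square, 6 mm thick, set cornerwise; it turns about the axle along the stand's y. Origin at the middle of the plate, on the axle, 70 mm above the bench. At rest it is level against a stop; only the corner on the stand's +x side can be pressed down (at most 0.35 rad). A spring beneath it pushes back: at the pad about 2 N to start it, 3.5 to 6 N at the mark; damped, so it comes back up in about half a second when let go
- pad_top (a point): middle of the top of the black rubber press pad, a disc of 20 mm diameter and 5 mm high on the plate's sprung corner: 74 mm along the stand's +x from the axle, 78 mm above the bench at rest. Moves down with the plate
- pointer_tip (a point): outer end of the pointer needle, a dark steel bar 5 mm wide and 3 mm thick that runs 36 mm on beyond the sprung corner: 128 mm along the stand's +x from the axle, 70 mm above the bench at rest. It drops 1.7 mm for each 1 mm that the pad goes down
- scale_foot (a point): foot of the fixed white upright scale strip with black ticks, 28 mm wide, 4 mm thick, its top 90 mm above the bench; the point lies at its foot on the base, 116 mm along the stand's +x from the axle and 22 mm to its +y side, so the needle passes beside its edge. Its nearest face is 40 mm beyond the middle of the pad
- mark_clip: brass clip around the scale strip, 36 mm wide, 12 mm deep, 10 mm high: the mark to reach. Origin at its middle; its height is 44 to 58 mm above the bench, different each time. The needle is at the mark when the height of its tip is that of the clip's middle (within half the clip's height, 5 mm). It slides on the strip if knocked
- dish: round covered glass dish, 60 mm diameter, 16 mm high, lying loose on the middle of the plate; origin at the middle of its underside. Stays put while the plate tilts
- reagent_bottle: amber bottle, 46 mm diameter, 85 mm high, loose, near one side of the stand; origin at the middle of its underside
- beaker: small glass beaker, 60 mm diameter, 75 mm high, loose, near the other side of the stand; origin at the middle of its underside
- pen: white marker pen 135 mm long, 12 mm thick, lying loose behind the stand on the robot's side; origin under its middle, x along it
- flask: conical glass flask, 84 mm diameter, 136 mm high, loose, at the far left; origin at the middle of its underside
- cylinder: measuring cylinder, 200 mm high, foot 70 mm, loose, at the left; origin at the middle of its underside
- tube_rack: white tube rack block 90 x 160 x 45 mm, loose, at the right; origin at the middle of its underside
- tip_box: grey box with clear lid, 87 x 122 x 67 mm, loose, at the far right; origin at the middle of its underside
Things that resemble listed ones, but are neither listed nor needed, are in the scene too. Of the things shaped like the dish, the glass one is meant.

How it is judged (in metres and radians):
On the way:
1. fingertips on the pad, the needle's tip within 5.5 mm of the height of the clip's middle, for 0.8 s (z of pointer_tip in the frame of mark_clip between -0.0055 and 0.0055 m and contact force between the fingers and tilt_plate_c1 above 0.5 N), for 0.8 s.
At the end, for the whole second after the job is handed in: After the press the pad is let go and the plate is level again (needle tip within 3 mm of its rest height), the dish rests within 12 mm of its start, the clip within 2 mm, the other loose things within 20 mm (z of pointer_tip in the frame of stand above 0.067 m and distance of dish from where it was at the start of the episode below 0.012 m and linear speed of dish below 0.01 m/s and distance of mark_clip from where it was at the start of the episode below 0.002 m and distance of each of reagent_bottle, beaker, pen, flask, cylinder, tube_rack, tip_box from where it was at the start of the episode below 0.02 m); the robot touches nothing.
It fails at once if the needle was pushed past the mark (tip more than 10 mm below the clip's middle) (z of pointer_tip in the frame of mark_clip below -0.01 m).
It fails at once if the pad or plate was pressed with more than 25 N (contact force between any of the fingers, the arm and tilt_plate above 25 N).
It fails at once if the needle, scale or clip was touched or the clip moved (contact force between any of the fingers, the arm and tilt_plate_c2 above 0.5 N or contact force between any of the fingers, the arm and stand_c4 above 0.5 N or contact force between any of the fingers, the arm and mark_clip above 0.5 N or distance of mark_clip from where it was at the start of the episode above 0.003 m).
It fails at once if the dish was touched, shifted or lifted (distance of dish from where it was at the start of the episode above 0.015 m or contact force between any of the fingers, the arm and dish above 0.5 N).
It fails at once if a bystander was shifted, knocked over or lifted (distance of any of reagent_bottle, beaker, pen, flask, cylinder, tube_rack, tip_box from where it was at the start of the episode above 0.02 m or angle between any of reagent_bottle, beaker, flask, cylinder, tube_rack, tip_box's own z axis and vertical above 0.3 rad).
It also fails if it takes over 38 s, if anything falls off the work surface, if the arm or the gripper's body presses on something with over 40 N, if the wrist force passes 120 N, or if a joint passes its speed limit or range.

## Working session

There is one attempt and no reset: what is moved stays moved. The work goes in short steps, Python scripts to look and compute and a shell command to move; the robot and the scene stay as the last step left them, time stands still between calls to the robot, and variables do not carry over. Pictures are saved under pics/ and viewed, and the job is handed in when it is done.

```bash
mkdir -p pics; python3 - <<'E'
from station import r
import cv2,json
s=r.sense();print(s)
for n in("scene","top"):
    c=r.capture(n);cv2.imwrite(f"pics/{n}0.png",c["img"]);print(n,{k:v for k,v in c.items() if k!="img"})
E
```

```text
{'time_s': 0.0, 'joints': array([-5.48551839e+01,  2.20913679e+01,  3.80670268e-01, -2.84458425e-02,
       -6.84097766e+01, -1.48173444e+01]), 'joint_velocities': array([ 0.01266195, -0.09618825, -0.09686158, -0.01205681,  0.00327579,
       -0.13819584]), 'effort': array([-3.76035150e-04, -3.90666389e+01,  1.87402242e+01,  4.21982780e+00,
        1.10003792e-02, -1.86348698e-04]), 'tcp_pos': array([ 0.21693857, -0.58551555,  0.22146069]), 'ee_rot': array([[-9.37786058e-01, -3.47212638e-01, -8.32883595e-04],
       [-3.47213625e-01,  9.37783961e-01,  1.98505897e-03],
       [ 9.18273146e-05,  2.15074916e-03, -9.99997683e-01]]), 'wrist_force': array([ 0.50746039, -0.94275   ,  0.52069841]), 'moment': array([ 0.05217119,  0.04886128, -0.01405772]), 'gripper_width': 1.0011323181945238}
scene {'fx': 453.4351615331603, 'fy': 453.4351615331603, 'cx': 322.58103185683154, 'cy': 242.04655873444491, 'dist': array([-0.03621884,  0.        ,  0.        ,  0.        ,  0.        ]), 'R': array([[ 0.83574322,  0.54910828,  0.00365588],
       [ 0.39936491, -0.60323732, -0.69037121],
       [-0.37688319,  0.57843309, -0.72344608]]), 't': array([-0.44483818, -0.18749601,  1.37547366])}
top {'fx': 464.55732857605506, 'fy': 464.55732857605506, 'cx': 315.80972324421947, 'cy': 246.3664943879399, 'dist': array([-0.02364139,  0.        ,  0.        ,  0.        ,  0.        ]), 'R': array([[ 0.02282378, -0.99962139, -0.01536706],
       [-0.98592517, -0.0199593 , -0.16599151],
       [ 0.16562195,  0.01893932, -0.98600744]]), 't': array([-0.01146696,  0.57032933,  1.17911093])}
```

View pics/scene0.png

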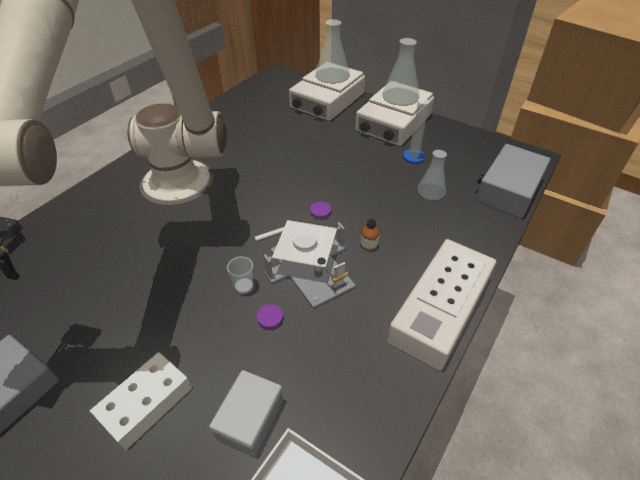

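View pics/top0.png

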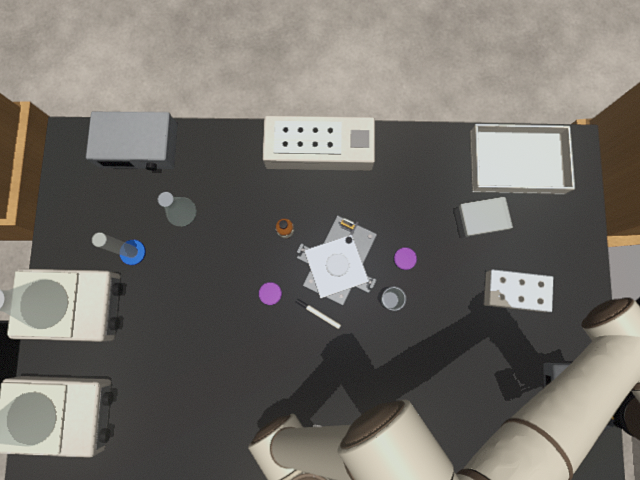

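The stand is at about (337,265) in top and (308,250) in scene. The black pad is near (348,240) in top and (321,261) in scene, and the brass clip near (347,223) in top and (339,279) in scene. The purple discs at top (405,258) and (270,293) are dish lookalikes lying on the bench. Next I'll crop in closer.

```bash
python3 - <<'E'
import cv2,numpy as np
a=cv2.imread("pics/top0.png")[200:320,280:400];b=cv2.imread("pics/scene0.png")[205:315,255:365]
b=cv2.resize(b,(400*1,400),interpolation=cv2.INTER_CUBIC);a=cv2.resize(a,(400,400),interpolation=cv2.INTER_CUBIC)
cv2.imwrite("pics/crop0.png",np.hstack([a,b]))
E
```

```text
(no output)
```

View pics/crop0.png

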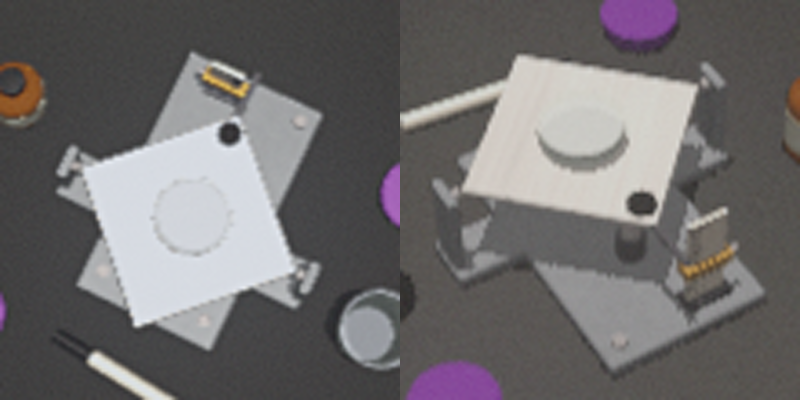

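```bash
cat > h.py <<'E'
import cv2,numpy as np
from station import r
def load():
    return {n:r.capture(n) for n in("scene","top")}
def K(c):return np.array([[c["fx"],0,c["cx"]],[0,c["fy"],c["cy"]],[0,0,1]])
def ray(c,uv):
    p=cv2.undistortPoints(np.array([[uv]],float),K(c),np.array(c["dist"]))[0,0]
    R=np.array(c["R"]);return -R.T@c["t"],R.T@np.array([p[0],p[1],1])
def onz(c,uv,z):
    o,d=ray(c,uv);return o+d*(z-o[2])/d[2]
def onplane(c,uv,p,n):
    o,d=ray(c,uv);return o+d*((p-o)@n)/(d@n)
def tri(ca,ua,cb,ub):
    o1,d1=ray(ca,ua);o2,d2=ray(cb,ub)
    s=np.linalg.lstsq(np.c_[d1,-d2],o2-o1,rcond=None)[0]
    a=o1+d1*s[0];b=o2+d2*s[1];return (a+b)/2,np.linalg.norm(a-b)
def proj(c,X):
    return cv2.projectPoints(np.array(X,float).reshape(-1,3),cv2.Rodrigues(np.array(c["R"]))[0],np.array(c["t"]),K(c),np.array(c["dist"]))[0][:,0]
E
python3 - <<'E'
from h import *
C=load()
for n in C:
    img=C[n]["img"]; hsv=cv2.cvtColor(img,cv2.COLOR_BGR2HSV)
    print(n,"cam",ray(C[n],(320,240))[0])
    x0,y0,x1,y1=(300,205,400,305) if n=="top" else (255,205,365,315)
    m=np.zeros(img.shape[:2],np.uint8); m[y0:y1,x0:x1]=1
    # plate: bright
    pl=((hsv[...,2]>185)&(hsv[...,1]<60)&(m>0)).astype(np.uint8)
    cs,_=cv2.findContours(pl,cv2.RETR_EXTERNAL,cv2.CHAIN_APPROX_NONE);c=max(cs,key=cv2.contourArea)
    print("plate",cv2.contourArea(c),cv2.approxPolyDP(cv2.convexHull(c),4,True)[:,0].tolist(), cv2.minAreaRect(c))
    # brass
    br=((hsv[...,0]>8)&(hsv[...,0]<32)&(hsv[...,1]>110)&(hsv[...,2]>90)&(m>0)).astype(np.uint8)
    k,_,st,ce=cv2.connectedComponentsWithStats(br);print("brass",[(st[i].tolist(),ce[i]) for i in range(1,k) if st[i][4]>5])
    ys,xs=np.nonzero(br);
    for y in sorted(set(ys)):print(y,sorted(xs[ys==y].tolist()))
    # pad dark
    px,py=(349,240) if n=="top" else (321,261)
    g=cv2.cvtColor(img,cv2.COLOR_BGR2GRAY)[py-8:py+9,px-8:px+9]
    print(g)
E
```

```text
scene cam [ 0.96504272 -0.66445974  0.86726545]
plate 1903.5 [[255, 237], [287, 221], [336, 229], [325, 265], [275, 257]] ((294.105712890625, 240.90103149414062), (78.3771743774414, 39.15962600708008), 10.007980346679688)
brass [([362, 227, 3, 10, 24], array([363.16666667, 231.5       ])), ([332, 273, 14, 9, 38], array([338.42105263, 277.34210526]))]
227 [364]
228 [363, 364]
229 [362, 363, 364]
230 [362, 363, 364]
231 [362, 363, 364]
232 [362, 363, 364]
233 [362, 363, 364]
234 [362, 363, 364]
235 [363, 364]
236 [364]
273 [345]
274 [343, 344, 345]
275 [342, 343, 344, 345]
276 [340, 341, 342, 343, 344]
277 [338, 339, 340, 341]
278 [332, 333, 334, 335, 336, 337, 338, 339, 340]
279 [332, 333, 334, 335, 336, 337, 338]
280 [333, 334, 335, 336]
281 [334]
[[209 209 206 206 208 208 210 208 209 207 206 207 207 206 206 209 164]
 [209 209 205 208 209 209 210 209 208 206 207 206 207 206 208 197 125]
 [209 208 205 207 208 211 209 208 207 206 207 206 207 205 207 183 106]
 [210 206 206 208 208 210 207 208 196 204 207 206 207 207 208 172 102]
 [209 205 206 209 209 199 177 176 148 172 177 192 205 207 
[... 1874 characters left out ...]
222 221 159  65  53  60  54  52  63 148 147 156 163 162 163]
 [220 219 221 207 142  62  55  56  59  50  73 173 190 175 164 163 163]
 [219 219 222 223 164  71  54  55  56  48  83 184 217 188 163 165 163]
 [218 218 220 222 185 115  68  53  55  82 140 211 223 185 158 162 164]
 [219 219 219 221 222 193 148 117 125 167 213 224 222 202 172 162 165]
 [218 218 218 220 221 223 224 208 217 224 222 221 221 220 187 162 163]
 [218 217 218 218 219 220 223 221 222 220 219 218 219 220 194 167 162]
 [218 219 219 219 219 218 217 219 219 219 218 218 218 221 217 182 162]
 [218 219 218 218 218 218 218 218 219 218 219 218 218 220 220 179 157]
 [218 218 218 218 218 218 218 218 219 218 218 219 218 219 221 196 169]]
```

```bash
cat > m.py <<'E'
from h import *
C=load();T=C["top"];S=C["scene"]
def darkc(c,px,py,thr):
    g=cv2.cvtColor(c["img"],cv2.COLOR_BGR2GRAY).astype(float);w=np.zeros_like(g)
    sub=g[py-6:py+6,px-6:px+6];w[py-6:py+6,px-6:px+6]=(sub<thr)*1.0
    ys,xs=np.nonzero(w);return np.array([xs.mean(),ys.mean()])
pt=darkc(T,349,240,130);ps=darkc(S,321,260,130)
P,g=tri(T,pt,S,ps);print("pad px",pt,ps,"tri",P,"gap",g,"z78",onz(T,pt,.077),onz(S,ps,.077))
hsv=cv2.cvtColor(T["img"],cv2.COLOR_BGR2HSV)
pl=np.zeros(hsv.shape[:2],np.uint8);pl[205:305,300:400]=((hsv[...,2]>190)&(hsv[...,1]<60))[205:305,300:400]
pl=cv2.morphologyEx(pl,cv2.MORPH_OPEN,np.ones((5,5)))
cs,_=cv2.findContours(pl,cv2.RETR_EXTERNAL,cv2.CHAIN_APPROX_NONE);c=max(cs,key=cv2.contourArea)[:,0]
W=np.array([onz(T,u,.073)[:2] for u in c])
rc=cv2.minAreaRect((W*1000).astype(np.float32));print("plate world mm",rc)
cen=np.array(rc[0])/1000
d=P[:2]-cen;print("pad dist",np.linalg.norm(d),"yaw",np.degrees(np.arctan2(d[1],d[0])),"rect yaw cand",[(rc[2]+45+90*k+180)%360-180 for k in range(4)])
E
python3 m.py
```

```text
pad px [348.59459459 239.45945946] [321.27906977 260.65116279] tri [ 0.58454999 -0.08431592  0.07799334] gap 0.001412112986502424 z78 [ 0.58528267 -0.08391737  0.077     ] [ 0.58357152 -0.0840959   0.077     ]
plate world mm ((517.2618408203125, -52.60716247558594), (128.9765625, 130.0252227783203), 20.276046752929688)
pad dist 0.07438508345392439 yaw -25.231609953568633 rect yaw cand [65.27604675292969, 155.2760467529297, -114.72395324707031, -24.723953247070312]
```

```bash
cat > clip.py <<'E'
from h import *
import sys
C=load();T=C["top"];S=C["scene"]
o=np.array([.5173,-.0526,0]);y=np.radians(-24.95);ex=np.array([np.cos(y),np.sin(y),0]);ey=np.array([-ex[1],ex[0],0])
st=lambda a,b,z:o+ex*a/1000+ey*b/1000+np.array([0,0,z/1000])
if __name__=="__main__":
    out=[]
    for c,(x,yy) in((T,(330,210)),(S,(320,258))):
        print(x,yy);im=cv2.resize(c["img"][yy:yy+30,x:x+30],(400,400),interpolation=cv2.INTER_NEAREST);out.append(im)
    cv2.imwrite("pics/clip0.png",np.hstack(out))
    for z in(46,51,56):
        print(z,"top",proj(T,[st(a,b,z+5) for a in(110,122) for b in(4,40)]).round(1).tolist(),"scene top-rim",proj(S,[st(a,b,z+5) for a in(110,122) for b in(4,40)]).round(1).tolist(),"bot",proj(S,[st(122,b,z-5) for b in(4,40)]).round(1).tolist())
    print("tip",proj(T,st(128,0,70)),proj(S,st(128,0,70)),"striptop",proj(T,[st(116,b,90) for b in(8,36)]),proj(S,[st(116,b,90) for b in(8,36)]),"foot",proj(S,[st(118,b,12) for b in(8,36)]))
E
python3 clip.py
```

```text
330 210
320 258
46 top [[352.5, 228.9], [340.3, 223.1], [354.5, 224.9], [342.2, 219.1]] scene top-rim [[331.2, 277.4], [344.2, 271.2], [334.0, 280.9], [347.0, 274.5]] bot [[334.0, 283.6], [346.9, 277.3]]
51 top [[352.7, 228.5], [340.3, 222.6], [354.6, 224.5], [342.3, 218.7]] scene top-rim [[331.3, 276.0], [344.3, 269.8], [334.1, 279.5], [347.1, 273.2]] bot [[334.0, 282.2], [346.9, 275.9]]
56 top [[352.8, 228.1], [340.4, 222.2], [354.7, 224.1], [342.4, 218.2]] scene top-rim [[331.3, 274.7], [344.4, 268.4], [334.1, 278.1], [347.2, 271.8]] bot [[334.0, 280.9], [347.0, 274.5]]
tip [[357.34093051 222.01334789]] [[334.17780375 278.07373486]] striptop [[353.08252477 223.08255211]
 [343.24644625 218.4045954 ]] [[334.48069204 267.46538139]
 [344.84098598 262.54866899]] foot [[334.18934123 289.37156378]
 [344.02308478 284.50114446]]
```

View pics/clip0.png

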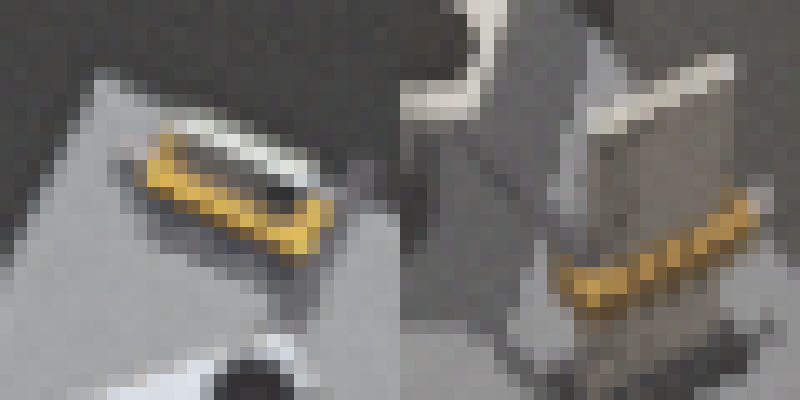

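```bash
cat > c2.py <<'E'
from clip import *
im=S["img"].astype(float); sat=im[...,2]-im[...,0]
g=im.mean(2)
def cross(v,ys,thr):  # last downward crossing
    for i in range(len(v)-1,0,-1):
        if v[i-1]>=thr>v[i]: return ys[i-1]+(v[i-1]-thr)/(v[i-1]-v[i])
for u in range(334,345):
    ys=np.arange(270,287);v=sat[270:287,u];yb=cross(v,ys,(v.max()+v[-4:].mean())/2 if 0 else 12+(v.max()-12)/2)
    k=int(np.argmax(v)); 
    yt=None
    for i in range(k,0,-1):
        if v[i-1]<v.max()/2+6<=v[i]: yt=ys[i-1]+(v.max()/2+6-v[i-1])/(v[i]-v[i-1]);break
    zb=onplane(S,(u,yb),st(122,0,0),ex); zt=onplane(S,(u,yt),st(118,0,0),ex) if yt else None
    ys2=np.arange(258,274);w=g[258:274,u];j=int(np.argmax(w));t=(w[j]+w[j+3])/2
    yr=None
    for i in range(j,len(w)-1):
        if w[i]>=t>w[i+1]: yr=ys2[i]+(w[i]-t)/(w[i]-w[i+1]);break
    zr=onplane(S,(u,yr),st(118,0,0),ex)
    print(u,"bot %.1f z %.1f"%(yb,zb[2]*1e3),"b %.1f"%((zb-o)@ey*1e3),"toprim z %s"%(None if yt is None else round(zt[2]*1e3,1)),"striptop z %.1f"%(zr[2]*1e3), v.round().astype(int).tolist())
E
python3 c2.py
```

```text
334 bot 280.7 z 51.7 b 3.9 toprim z 56.5 striptop z 93.6 [12, 12, 12, 9, 12, 9, 5, 4, 71, 102, 89, 43, 23, 12, 9, 12, 14]
335 bot 280.0 z 52.6 b 6.6 toprim z 55.7 striptop z 91.6 [10, 13, 10, 11, 9, 11, 11, 25, 79, 94, 52, 35, 14, 12, 10, 14, 12]
336 bot 279.8 z 51.3 b 9.3 toprim z 54.8 striptop z 91.3 [11, 11, 13, 10, 8, 12, 12, 36, 90, 90, 43, 28, 11, 13, 11, 11, 10]
337 bot 279.9 z 49.1 b 12.2 toprim z 55.3 striptop z 91.7 [13, 10, 9, 13, 12, 12, 22, 49, 67, 62, 38, 23, 13, 13, 14, 12, 3]
338 bot 278.8 z 51.4 b 14.8 toprim z 54.8 striptop z 91.0 [16, 13, 13, 14, 12, 13, 34, 88, 90, 43, 29, 10, 13, 13, 11, 11, 2]
339 bot 278.9 z 49.4 b 17.7 toprim z 55.5 striptop z 92.2 [12, 14, 14, 14, 14, 24, 46, 64, 61, 35, 22, 11, 12, 13, 10, 6, 1]
340 bot 277.9 z 51.0 b 20.4 toprim z 54.8 striptop z 90.7 [15, 11, 13, 13, 13, 31, 88, 88, 48, 31, 11, 14, 14, 14, 9, 2, 2]
341 bot 278.0 z 49.0 b 23.2 toprim z 55.6 striptop z 92.1 [13, 13, 12, 14, 23, 48, 66, 61, 39, 20, 12, 13, 12, 11, 6, 2, 3]
342 bot 276.9 z 51.5 b 25.9 toprim z 54.3 striptop z 90.8 [13, 12, 15, 11, 23, 82, 94, 46, 31, 10, 14, 13, 16, 12, 2, 2, 1]
343 bot 276.4 z 51.5 b 28.7 toprim z 56.0 striptop z 91.6 [13, 13, 14, 23, 73, 90, 60, 36, 21, 14, 14, 11, 10, 6, 5, 2, 3]
344 bot 275.8 z 51.7 b 31.5 toprim z 55.9 striptop z 90.7 [6, 25, 37, 48, 88, 92, 43, 31, 9, 0, 2, 0, 5, 1, 1, 2, 0]
```

Pad top triangulates to (0.5845, −0.0841, 0.078), as expected: it is 74.4 mm from the plate centre and the stand yaw is −25°. What could be mistaken for the target:
- **Pad:** the black disc at top (349,240). The bolt heads on the base, at about top (370,236), are light and flat, so they are not it. The crop confirms the black disc on the sprung corner.
- **Dish:** the glass one on the plate at top (338,264). The purple discs are lookalikes.

The clip's middle comes out at about 49 mm. I'll move over the pad high up with the fingers shut.

```bash
python3 -m crank '[[1,[-0.324,0.214,0],[0,0,0]],[1,[-0.324,0.214,0],[0,0,0]],[1,[-0.324,0.214,0],[0,0,0]],[1,[-0.324,0.214,0],[0,0,0]],[1,[-0.324,0.214,0],[0,0,0]],[1,[-0.324,0.214,0],[0,0,0]],[1,[-0.324,0.214,0],[0,0,0]],[1,[-0.324,0.214,0],[0,0,0]]]'
python3 -m crank '[[1,[-0.324,0.214,0],[0,0,0]],[1,[-0.324,0.214,0],[0,0,0]],[1,[-0.324,0.214,0],[0,0,0]],[1,[-0.324,0.214,0],[0,0,0]],[1,[-0.324,0.214,0],[0,0,0]],[1,[-0.324,0.214,0],[0,0,0]],[1,[-0.324,0.214,0],[0,0,0]],[1,[-0.324,0.214,0],[0,0,0]]]'
python3 -m crank '[[1,[0,0,0],[0,0,0.168]],[1,[0,0,0],[0,0,0.168]],[1,[0,0,0],[0,0,0.168]],[1,[0,0,0],[0,0,0.168]],[1,[0,0,0],[0,0,0.168]],[1,[0,0,0],[0,0,0.168]],[1,[0,0,0],[0,0,0]],[1,[0,0,0],[0,0,0]]]'
```

```text
time_s: 1.3
tcp_pos: [0.4015, -0.3341, 0.2228]
ee_rot: [[-0.938, -0.347, 0.001], [-0.347, 0.938, -0.0], [-0.0, -0.0, -1.0]]
wrist_force: [-0.3, 0.0, 0.3]
gripper_width: 0.354
time_s: 2.1
tcp_pos: [0.5851, -0.0834, 0.2228]
ee_rot: [[-0.938, -0.348, 0.0], [-0.348, 0.938, 0.0], [-0.0, -0.0, -1.0]]
wrist_force: [-0.1, -0.9, 0.3]
gripper_width: 0.002
time_s: 2.9
tcp_pos: [0.5843, -0.0849, 0.2226]
ee_rot: [[-0.907, 0.421, 0.0], [0.421, 0.907, -0.0], [-0.0, 0.0, -1.0]]
wrist_force: [-0.2, -0.9, -0.9]
gripper_width: 0.006
```

```bash
python3 -m crank '[[1,[0,0,0.2],[0,0,0]],[1,[0,0,0.2],[0,0,0]],[1,[0,0,0.2],[0,0,0]],[1,[0,0,0.2],[0,0,0]],[1,[0,0,0.2],[0,0,0]],[1,[0,0,0.2],[0,0,0]],[1,[0,0,0],[0,0,0]],[1,[0,0,0],[0,0,0]]]'
cat > pic.py <<'E'
from h import *
import sys
C=load()
a=cv2.resize(C["top"]["img"][200:290,300:390],(400,400),interpolation=cv2.INTER_CUBIC);b=cv2.resize(C["scene"]["img"][225:305,285:365],(400,400),interpolation=cv2.INTER_CUBIC)
cv2.imwrite(sys.argv[1],np.hstack([a,b]));s=r.sense();print(s["time_s"],s["tcp_pos"],s["wrist_force"])
E
python3 pic.py pics/p1.png
```

```text
time_s: 3.7
tcp_pos: [0.5846, -0.085, 0.1028]
ee_rot: [[-0.907, 0.422, -0.0], [0.422, 0.907, -0.0], [-0.0, -0.0, -1.0]]
wrist_force: [1.1, 0.4, 0.1]
gripper_width: 0.006
3.8 [ 0.58530153 -0.08486671  0.10392509] [ 0.00760299 -0.21308671 -1.10969312]
```

View pics/p1.png

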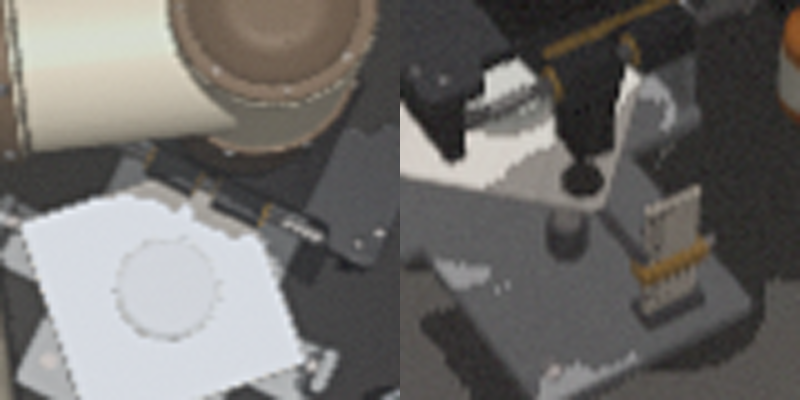

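The right crop shows the finger tips right above the black pad at crop (582,178). The needle runs from (600,205) towards the clip's left end at (640,265), which is still in view. The left crop shows the dish clear of the fingers. I'll go down to just above the pad, then press in small steps.

```bash
python3 -m crank '[[1,[0,0,0.06],[0,0,0]],[1,[0,0,0.06],[0,0,0]],[1,[0,0,0.06],[0,0,0]],[1,[0,0,0.03],[0,0,0]],[1,[0,0,0],[0,0,0]],[1,[0,0,0],[0,0,0]],[1,[0,0,0],[0,0,0]]]'
python3 -m crank '[[1,[0,0,0.02],[0,0,0]],[1,[0,0,0.02],[0,0,0]],[1,[0,0,0.02],[0,0,0]],[1,[0,0,0],[0,0,0]],[1,[0,0,0],[0,0,0]],[1,[0,0,0],[0,0,0]]]'
python3 pic.py pics/p2.png
```

```text
time_s: 4.5
tcp_pos: [0.5845, -0.0849, 0.0818]
ee_rot: [[-0.906, 0.423, 0.0], [0.423, 0.906, -0.0], [-0.0, 0.0, -1.0]]
wrist_force: [0.2, 0.3, 0.4]
gripper_width: 0.009
time_s: 5.1
tcp_pos: [0.5847, -0.0849, 0.0759]
ee_rot: [[-0.906, 0.423, 0.001], [0.423, 0.906, -0.0], [-0.001, 0.0, -1.0]]
wrist_force: [-0.3, -0.5, 3.3]
gripper_width: 0.008
5.2 [ 0.58471869 -0.08494634  0.07584816] [ 1.38138483 -1.12033321  2.93701688]
```

View pics/p2.png

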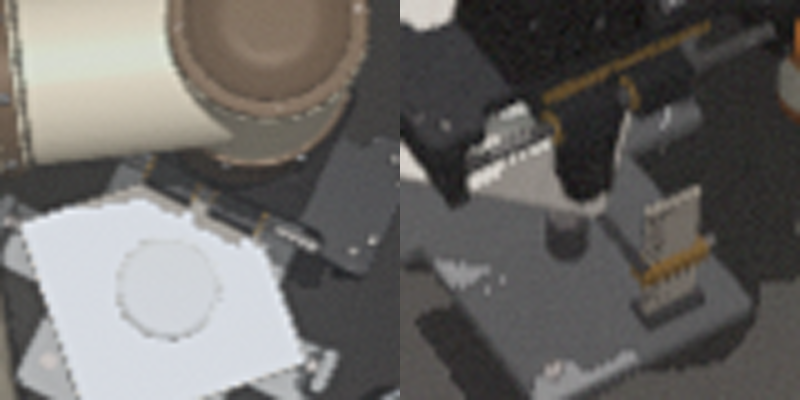

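Contact made: 3 N up at z = 0.0758, with the pad under the tips. Now I press further.

```bash
python3 -m crank '[[1,[0,0,0.015],[0,0,0]],[1,[0,0,0.015],[0,0,0]],[1,[0,0,0.015],[0,0,0]],[1,[0,0,0.015],[0,0,0]],[1,[0,0,0],[0,0,0]],[1,[0,0,0],[0,0,0]],[1,[0,0,0],[0,0,0]]]'
python3 pic.py pics/p3.png
```

```text
time_s: 5.9
tcp_pos: [0.5849, -0.085, 0.0698]
ee_rot: [[-0.906, 0.423, 0.001], [0.423, 0.906, -0.0], [-0.001, 0.0, -1.0]]
wrist_force: [1.6, -1.8, 5.4]
gripper_width: 0.006
6.0 [ 0.58484095 -0.08493922  0.06982741] [ 2.40236335 -1.33949364  4.88115718]
```

View pics/p3.png

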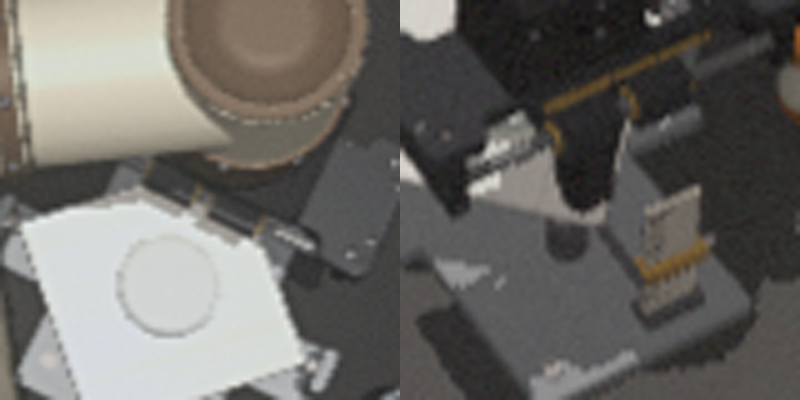

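```bash
python3 - <<'E'
import cv2,numpy as np
from clip import *
o=[]
for im in (cv2.imread("pics/scene0.png"),S["img"]):
    o.append(cv2.resize(cv2.convertScaleAbs(im[260:295,317:352],alpha=1.5),(400,400),interpolation=cv2.INTER_CUBIC))
cv2.imwrite("pics/z3.png",np.hstack(o))
for s in(0,.127,.164):
    c=np.sqrt(1-s*s);print(s,[((p-[317,260])*400/35).round().tolist() for p in proj(S,[st(a*c,0,70-a*s) for a in(92,110,128)])])
E
```

```text
0 [[100.0, 88.0], [148.0, 147.0], [196.0, 207.0]]
0.127 [[97.0, 123.0], [144.0, 188.0], [192.0, 255.0]]
0.164 [[96.0, 132.0], [142.0, 199.0], [189.0, 267.0]]
```

View pics/z3.png

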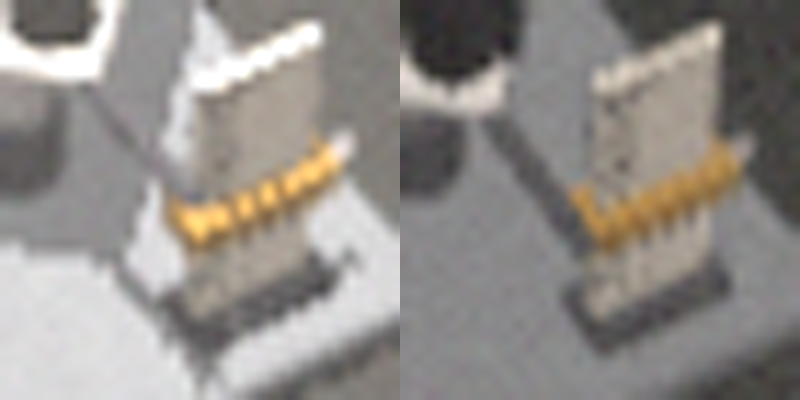

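The needle (dark bar, right zoom, (490,125) to (590,248)) now ends at the upper part of the clip. That matches the predicted tip height of about 54 mm. The clip's corners again give a middle of about 49–50 mm. Another 2 mm at the pad brings the needle level; then I hold.

```bash
python3 -m crank '[[1,[0,0,0.01],[0,0,0]],[1,[0,0,0.01],[0,0,0]],[1,[0,0,0],[0,0,0]],[1,[0,0,0],[0,0,0]],[1,[0,0,0],[0,0,0]],[1,[0,0,0],[0,0,0]]]'
python3 -m crank '[[1,[0,0,0],[0,0,0]],[1,[0,0,0],[0,0,0]],[1,[0,0,0],[0,0,0]],[1,[0,0,0],[0,0,0]],[1,[0,0,0],[0,0,0]],[1,[0,0,0],[0,0,0]],[1,[0,0,0],[0,0,0]],[1,[0,0,0],[0,0,0]]]'
python3 - <<'E'
from clip import *
o2=cv2.resize(cv2.convertScaleAbs(S["img"][260:295,317:352],alpha=1.5),(560,560),interpolation=cv2.INTER_CUBIC)
cv2.imwrite("pics/z4.png",o2)
print([(z,((proj(S,st(126.4,0,z))-[317,260]+.5)*16-[7,7]).round().tolist(),((proj(S,st(116,4,z))-[317,260]+.5)*16-[7,7]).round().tolist()) for z in(47,50,53)])
E
```

```text
time_s: 6.7
tcp_pos: [0.5848, -0.0849, 0.0679]
ee_rot: [[-0.906, 0.423, 0.001], [0.423, 0.906, -0.0], [-0.001, 0.0, -1.0]]
wrist_force: [2.2, -1.0, 5.6]
gripper_width: 0.006
time_s: 7.5
tcp_pos: [0.5848, -0.0849, 0.0679]
ee_rot: [[-0.906, 0.423, 0.001], [0.423, 0.906, -0.0], [-0.001, 0.0, -1.0]]
wrist_force: [2.2, -2.4, 5.9]
gripper_width: 0.006
[(47, [[266.0, 384.0]], [[251.0, 325.0]]), (50, [[267.0, 371.0]], [[251.0, 311.0]]), (53, [[267.0, 358.0]], [[252.0, 298.0]])]
```

View pics/z4.png

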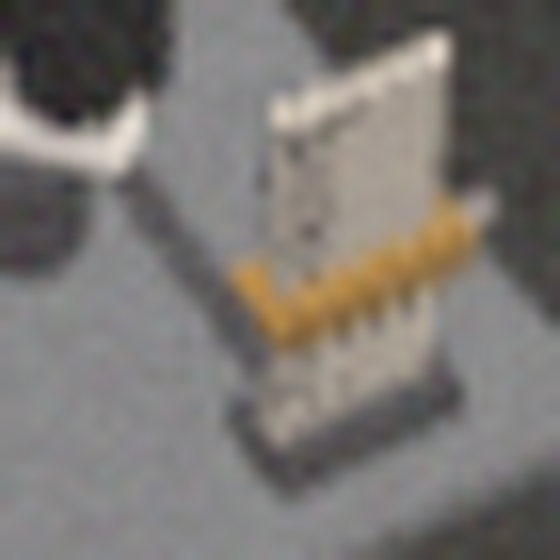

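The needle now ends at about (265,370), so its tip is at about 50 mm. The clip's end face is centred at about (260,308), also about 50 mm, so they are level. I'll hold a little longer, then release straight up.

```bash
python3 -m crank '[[1,[0,0,0],[0,0,0]],[1,[0,0,0],[0,0,0]],[1,[0,0,0],[0,0,0]],[1,[0,0,0],[0,0,0]],[1,[0,0,0],[0,0,0]],[1,[0,0,0],[0,0,0]]]'
python3 -m crank '[[1,[0,0,-0.03],[0,0,0]],[1,[0,0,-0.04],[0,0,0]],[1,[0,0,-0.05],[0,0,0]],[1,[0,0,-0.1],[0,0,0]],[1,[0,0,-0.3],[0,0,0]],[1,[0,0,-0.4],[0,0,0]],[1,[0,0,-0.4],[0,0,0]],[1,[0,0,-0.3],[0,0,0]]]'
python3 -m crank '[[1,[0.3,0,0],[0,0,0]],[1,[0.4,0,0],[0,0,0]],[1,[0.4,0,0],[0,0,0]],[1,[0,0,0],[0,0,0]],[1,[0,0,0],[0,0,0]],[1,[0,0,0],[0,0,0]]]'
python3 - <<'E'
from h import *
C=load()
for n in C: cv2.imwrite(f"pics/{n}5.png",C[n]["img"])
a=cv2.resize(C["top"]["img"][200:320,260:420],(400,300),interpolation=cv2.INTER_CUBIC);b=cv2.resize(C["scene"]["img"][205:320,235:388],(400,300),interpolation=cv2.INTER_CUBIC)
cv2.imwrite("pics/e5.png",np.hstack([a,b]))
E
```

```text
time_s: 8.2
tcp_pos: [0.5848, -0.0849, 0.0679]
ee_rot: [[-0.906, 0.423, 0.001], [0.423, 0.906, -0.0], [-0.001, 0.0, -1.0]]
wrist_force: [2.2, -1.9, 4.9]
gripper_width: 0.006
time_s: 9.0
tcp_pos: [0.5839, -0.0848, 0.2324]
ee_rot: [[-0.906, 0.423, 0.001], [0.423, 0.906, 0.0], [-0.001, 0.001, -1.0]]
wrist_force: [1.0, 0.2, -0.2]
gripper_width: 0.006
time_s: 9.6
tcp_pos: [0.4851, -0.0384, 0.2298]
ee_rot: [[-0.906, 0.423, 0.0], [0.423, 0.906, 0.0], [-0.0, 0.0, -1.0]]
wrist_force: [0.0, -0.0, -0.4]
gripper_width: 0.002
```

View pics/e5.png

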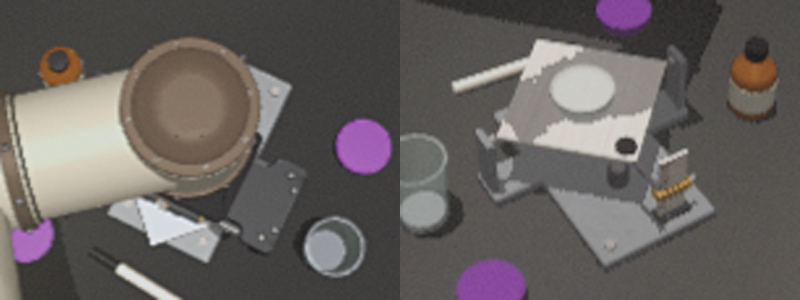

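```bash
python3 - <<'E'
from h import *
for f in("pics/scene0.png","pics/scene5.png"):
    im=cv2.imread(f);g=cv2.cvtColor(im,cv2.COLOR_BGR2GRAY);ys,xs=np.nonzero(g[254:266,315:327]<(130 if '0' in f else 100));print("pad",xs.mean()+315,ys.mean()+254)
    sat=im[265:290,325:352,2].astype(int)-im[265:290,325:352,0];ys,xs=np.nonzero(sat>40);print("brass",xs.mean()+325,ys.mean()+265)
a=cv2.imread("pics/scene0.png")[205:315,255:365];b=cv2.imread("pics/scene5.png")[205:315,255:365]
cv2.imwrite("pics/cmp.png",np.hstack([cv2.resize(x,(400,400),interpolation=cv2.INTER_CUBIC) for x in(a,b)]))
print(r.sense()["wrist_force"])
E
```

```text
pad 321.27906976744185 260.6511627906977
brass 338.84090909090907 277.0681818181818
pad 321.175 260.575
brass 338.9130434782609 277.0217391304348
[ 0.07147469 -0.74486175 -0.03084078]
```

View pics/cmp.png

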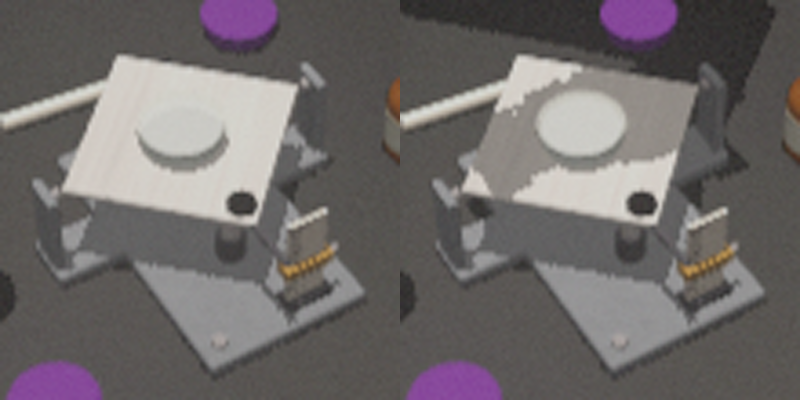

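Plate, pad, clip and dish sit in the same pixels before and after; only shadows differ. The robot is clear, so I'm handing in.

```bash
python3 -c "
from station import r
print(r.finish_job())"
```

```text
the job is handed in; nothing more can be done
None
```

The job is done and handed in: I pressed the rubber pad until the needle was level with the clip, held it there, and let the plate spring back. No verdict was reported.

- **Press:** I used the shut fingertips, in steps of about 1–2 mm. The needle tip came to about 50 mm above the bench. The clip's middle measured 49–50 mm, uncertain by about 2 mm because one pixel covers about 3.7 mm of height there.
- **Hold:** I held it for about 2 s at about 5–6 N, with the wrist reading steady.
- **Release:** I lifted straight up, and the arm ended clear at z = 0.23 m with the wrist force within 1 N of zero.
- **Last checks:** In the scene camera the pad and clip were back within 0.1 px of their starting positions, so the plate is level and the clip unmoved. By eye the dish, pen, bottle and beaker had not moved. I did not check the flask, cylinder, tube rack and tip box again, but the arm kept clear of them.
- **Disagreement:** Different edges of the clip gave middle heights from about 47 to 52 mm. I took a value in the middle of these, and the close-up taken during the hold agreed with it.

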